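# Clamp the walnut cue-rack bar in the bench vise

### The arm

A 6-joint arm with a two-finger parallel gripper is mounted at the origin on the work surface. World frame = base frame: x ahead of the robot, y to its left, z up, the work surface at z = 0. Lengths are in m, angles in rad, forces in N, time in s.
With the tool pointing down it reaches from about 0.25 to 0.725 m from the base axis. Payload 4 kg.
Tool frame: the origin (TCP) lies between the finger pads; the fingertips stand 17 mm ahead of it and the grasp point (between the pads) lies 2 mm behind it; z points along the fingers, x is the direction in which the jaws open and shut, and the axes are right-handed (so a half turn about z gives the same grasp; the last joint's range is limited). The gripper opens to 85 mm and grips with 20 to 120 N. Pads are 22 mm wide; open, the fingers measure 114 mm over their backs; the gripper's body (76 mm by 85 mm) begins 54 mm behind the grasp point. The pads swing forward as they close: fully open they stand 13 mm farther back than shut.
Start: joints at [-1.317, 0.241, 0.005, 1.335, 0, 1.571], TCP at [0.126, -0.484, 0.248] pointing down, gripper open.
Joint ranges: [-2.72, 2.72], [-1.05, 1.87], [-1.09, 1.28], [-1.99, 2.15], [-1.42, 1.44], [-3.14, 3.14]. Speed limits (rad/s): [2.79, 2.79, 3.14, 3.14, 3.14, 3.14].

### API

Orientations are given as a unit quaternion [x, y, z, w].
In Python, from workcell import telemetry, cams, workorder gives the robot as it stands. The module is installed in compiled form; this text tells all that it offers.
- The arm moves only by the tool apply_moves, never from a script. Its argument "moves" is a list that holds one entry, the list of rows, each a list of 4 numbers: the shift along the tool's x, y, z in mm, then the turn about the tool's z in degrees. A call has exactly 10 rows; each row shifts and turns the pose as measured when the row begins, along the tool's axes as they then stand; what a row does not reach is not made up. A row lasts 1/10 s, in which the tool goes at most 50 mm and 8.59 degrees, less where a joint would pass 70% of its speed; a pose out of reach is approached as far as the arm can. A call with a gripper value outside its range is refused whole. "hand" is the gripper's target within -1 to 1 (fully open at 1, half-way at 0, shut at -1), set as the call begins (left out, the last holds). The fingers move at their own pace and stop on an object; the grip force is fixed at half the most. Time passes only in rows, so rows that do not move let the fingers close, or fill a call up. It gives the time, the measured TCP pose, the force and the opening at its end, in the units of the state.
- telemetry.get_obs(): the state, without advancing time (a new reading comes with each control period).
- cams.camera(name): name is "scene" or "side" or "wrist"; returns a dict with "color" (384x512x3 uint8, red, green, blue), "fovy" (degrees; the focal length in pixels is half the picture's height over the tangent of half this angle, whatever the lens; pixels are square), "cx", "cy" (the principal point, pixels), "camera_from_world" (4x4, takes a point from world to camera coordinates). Camera axes: x right, y down, z forward; pixel columns grow to the right and rows downward; lengths in m; the calibration is good to about 2 mm. A picture is of the moment at which its call begins. There is no depth.
- workorder.job_done(): hands the job in, once; it reports no verdict.
The state is a dict: "clock": time; "joint_pos": joint angles; "joint_vel": joint speeds; "tau": joint torques, N m; "eef_pos": TCP position; "tool_rot": TCP orientation; "ft_force": force on the tool from outside, world axes, zero at the start; "ft_torque": the same for the moment, N m; "grip_width": finger opening in m.
Only numpy, scipy, OpenCV 4.12 (cv2) and the standard library are available. Lean on these libraries where they do the work, as an engineer would, in place of code of your own. Each camera call takes 0.05 s, during which the arm holds its last target. There are 200 camera calls.

### The job

The walnut cue-rack bar is next for sanding: stand it in the vise with its notches up, flat down on the vise bed and centred along the jaws, then wind the crank until the moving jaw grips the bar firmly against the fixed jaw, and let go. Leave the pale bar and everything else on the bench where it is.

Things in the scene. Friction and masses are not known exactly. Their poses are not given: they have to be found in the camera images.
- walnut_bar: The dark walnut bar to clamp: 160 long (its x) x 36 thick (its y) x 80 mm tall, 0.2 to 0.4 kg, standing on its long edge on the bench. Origin: centre of its underside, z up. Two cue notches 26 wide, 24 mm deep are cut through the top edge, centred at x = +-43 mm; the solid 60 mm between them is good to grip across the thickness. The two ends are alike. In the vise it stands 48 mm above the jaws.
- pine_bar: The pale bar, same shape and size as the walnut one, standing beside it about 120 mm away in y; which of the two is nearer the vise varies. Same origin and axes. Not to be disturbed.
- vise: Blue machine vise on a 40 mm dark wood riser (150 x 250 mm), bolted down. Origin: centre of the riser's underside, on the bench; z up. The screw lies along its y: fixed jaw at the +y end, crank at the -y end (robot's right). The bed is 100 mm above the origin, 110 mm wide in x. Both jaws are 110 mm wide in x, flat-topped, 32 mm above the bed. The opening between them starts at 49 to 62 mm.
- vise_bed (a point): Point on the bed's surface, in the middle of the jaws' width, 30 mm before the fixed jaw's face; same axes as the vise.
- fixed_jaw (a point): Centre of the black rubber face of the fixed jaw (looking along the vise's -y), 16 mm above the bed, as it is unpressed. The rubber gives about 2.5 mm when the bar is firmly gripped.
- jaw: The moving jaw (steel-faced, 46 mm long in y), driven by the screw towards the vise's +y. Origin: lower edge of its face, in the middle, at bed height. It cannot be pushed by hand: only the crank moves it.
- jaw_face (a point): Centre of the moving jaw's face, 16 mm above the bed.
- screw (a joint): Turn of the screw, a, rad; growing = closing = clockwise seen from the crank's end; 2.55 mm of jaw travel per rad (16 mm a turn), opening 62 mm at 0. Starts at 0 to 5; the jaw meets the bar near 10.2. The crank turns with it (handle 50 mm off the axis x (sin a along vise x, cos a up)) until the bar is firm near 11.1: then a clutch slips and the crank turns alone. 6 N at the handle; slips at 9.
- crank_grip (a point): Point to grip on the red crank handle: on its centre line, 60 mm out from the crank arm. The handle is a freely revolving sleeve 20 mm across, 75 mm long, along the vise's y; its outer end is 22 mm past this point. Held here from above, fingers closing along the vise's x, it can be taken right round with the gripper pointing down, clear of the crank arm; lowest 35, highest 135 mm above the bench.
- crank_axis (a point): Point on the crank's axis of rotation beside crank_grip (the centre of the circle that crank_grip follows), 85 mm above the bench, in the plane 195 mm to the -y side of the vise's origin.
- glue: Yellow glue bottle, 160 mm tall, bystander.
- wax_tin: Brass-coloured wax tin, 80 mm across, 60 mm tall, bystander.
- mug: Blue mug, 90 mm tall, bystander.
- sanding_block: Cork sanding block 110 x 65 x 40 mm, bystander.
- brush: Bench brush lying flat, bystander.

How it is judged:
On the way, in this order (a step that is already met when the one before it is completed fails the run):
1. the walnut bar stands on the vise bed between the jaws, notches up, let go and not yet clamped (x of walnut_bar in the frame of vise_bed between -0.035 and 0.035 m and z of walnut_bar in the frame of vise_bed between -0.004 and 0.004 m and angle between walnut_bar's own z axis and vertical below 0.06 rad and angle between the x axis of walnut_bar and the x axis of vise, either way round below 0.35 rad and y of walnut_bar in the frame of vise_bed between -0.03 and 0.03 m and contact force between walnut_bar and the fingers below 0.5 N and contact force between walnut_bar and jaw below 5 N), for 0.2 s.
2. the moving jaw, wound by the crank, grips the bar (x of walnut_bar in the frame of vise_bed between -0.035 and 0.035 m and z of walnut_bar in the frame of vise_bed between -0.004 and 0.004 m and angle between walnut_bar's own z axis and vertical below 0.06 rad and angle between the x axis of walnut_bar and the x axis of vise, either way round below 0.35 rad and y of walnut_bar in the frame of vise_bed between -0.03 and 0.03 m and contact force between walnut_bar and jaw above 15 N), for 0.2 s.
At the end, for the whole second after the job is handed in: The walnut bar stands notches up (within 0.06 rad) on the vise bed (within 4 mm), centred along the jaws within 35 mm, parallel to the jaws within 0.05 rad, pressed by the moving jaw with more than 15 N, at rest (all of step 2 and angle between the x axis of walnut_bar and the x axis of vise, either way round below 0.05 rad and linear speed of walnut_bar below 0.01 m/s); the robot touches nothing.
It fails at once if the pale bar was moved more than 15 mm (distance of pine_bar from where it was at the start of the episode above 0.015 m).
It fails at once if the walnut bar was thrown or dropped (linear speed of walnut_bar above 1.2 m/s).
It fails at once if another thing on the bench was moved more than 20 mm (distance of any of glue, wax_tin, mug, sanding_block, brush from where it was at the start of the episode above 0.02 m).
It also fails if it takes over 72 s, if anything falls off the work surface, if the arm or the gripper's body presses on something with over 40 N, if the wrist force passes 120 N, or if a joint passes its speed limit or range.

## Working session

There is one attempt and no reset: what is moved stays moved. The work goes in short steps, Python scripts to look and compute and a tool call to move; the robot and the scene stay as the last step left them, time stands still between calls to the robot, and variables do not carry over. Pictures are saved under pics/ and viewed, about 8 in all and at most 12, crops included, and the job is handed in when it is done.

Besides the shell and the picture viewer there is one more tool, called after "Call:" by a JSON object that holds its "op" and its "data", one argument or row to a line. apply_moves: Moves the arm, as the interface text tells. Its arguments: {"type":"object","properties":{"moves":{"type":"array"},"hand":{"type":"number"}},"required":["moves"]}

```bash
mkdir -p pics; cat > h.py <<'E'
import numpy as np, cv2
from workcell import telemetry, cams, workorder
def grab(n,f):
    c=cams.camera(n); cv2.imwrite('pics/'+f+'.png',c['color'][:,:,::-1]); np.savez('pics/'+f+'.npz',**c); return c
def K(c):
    f=c['color'].shape[0]/2/np.tan(np.radians(c['fovy'])/2); return f
def ray(c,u,v):
    f=K(c);T=np.array(c['camera_from_world']);R=T[:3,:3];o=-R.T@T[:3,3]
    d=R.T@np.array([(u-c['cx'])/f,(v-c['cy'])/f,1]);return o,d
def onz(c,u,v,z):
    o,d=ray(c,u,v);return o+d*(z-o[2])/d[2]
def proj(c,p):
    T=np.array(c['camera_from_world']);q=T[:3,:3]@np.array(p)+T[:3,3];f=K(c);return q[0]/q[2]*f+c['cx'],q[1]/q[2]*f+c['cy']
def load(f): return dict(np.load('pics/'+f+'.npz'))
E
python3 - <<'E'
from h import *
for n in ['scene','side','wrist']:
    c=grab(n,n+'0'); print(n,c['fovy'],c['cx'],c['cy'],ray(c,c['cx'],c['cy']))
a=[cv2.imread(f'pics/{n}0.png') for n in ['scene','side']]
cv2.imwrite('pics/both.png',np.hstack(a)[:, :]) 
print(telemetry.get_obs())
E
```

```text
scene 55.781599175823 258.1168166373668 192.3314792930244 (array([1.01332789, 0.31511116, 0.84243726]), array([-0.46417926, -0.43604746, -0.77097356]))
side 49.516384500143324 258.73416052959556 189.7585341206155 (array([ 0.40652206, -1.05161714,  0.99854239]), array([ 0.14032353,  0.73108122, -0.66770469]))
wrist 63.709870916482835 257.8680474739276 194.02703920744722 (array([ 0.20685453, -0.46147245,  0.37394756]), array([-0.31722952, -0.0793073 , -0.94502687]))
{'clock': 0.15, 'joint_pos': array([-1.31702032e+00,  2.41260897e-01,  4.07101574e-03,  1.33522924e+00,
        1.96588635e-05,  1.57081766e+00]), 'joint_vel': array([-0.00036222, -0.00087135,  0.00442035, -0.00145627,  0.00066376,
        0.00086429]), 'tau': array([ 6.39597001e-04, -3.72635436e+01,  2.52638447e+01,  1.23900734e-02,
        9.36071547e-05,  8.41387845e-06]), 'eef_pos': array([ 0.12542402, -0.48355306,  0.24762123]), 'tool_rot': array([ 7.90898009e-01, -6.11947450e-01, -6.35726567e-04, -5.04291774e-04]), 'ft_force': array([ 0.18827922,  0.9180268 , -0.77536365]), 'ft_torque': array([-0.02046506,  0.00398921, -0.02047599]), 'grip_width': 0.08525279404867289}
```

View pics/scene0.png

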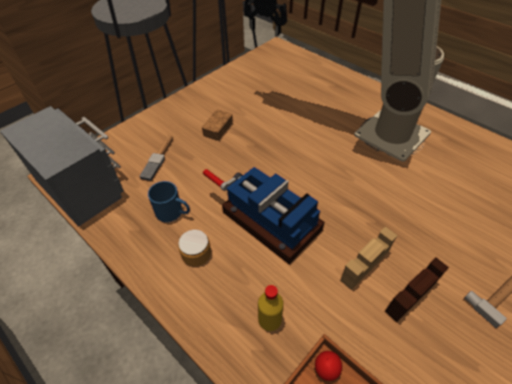

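View pics/side0.png

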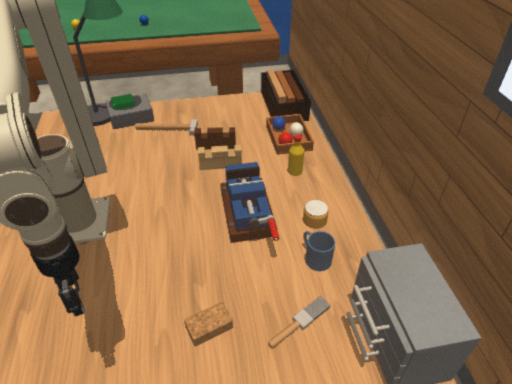

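The scene view shows the walnut bar at about (417,289), the pine bar at (370,258), the vise at (275,212) and the red crank handle at (214,180). In the side view these are at (215,138), (220,157), (247,200) and (273,228). Next I'll enlarge these areas.

```bash
python3 - <<'E'
from h import *
a=cv2.imread('pics/scene0.png')[155:330,195:455]; b=cv2.imread('pics/side0.png')[115:245,185:290]
a=cv2.resize(a,None,fx=3,fy=3,interpolation=cv2.INTER_CUBIC); cv2.imwrite('pics/a.png',a)
cv2.imwrite('pics/b.png',cv2.resize(b,None,fx=4.5,fy=4.5,interpolation=cv2.INTER_CUBIC))
E
```

```text
(no output)
```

View pics/a.png

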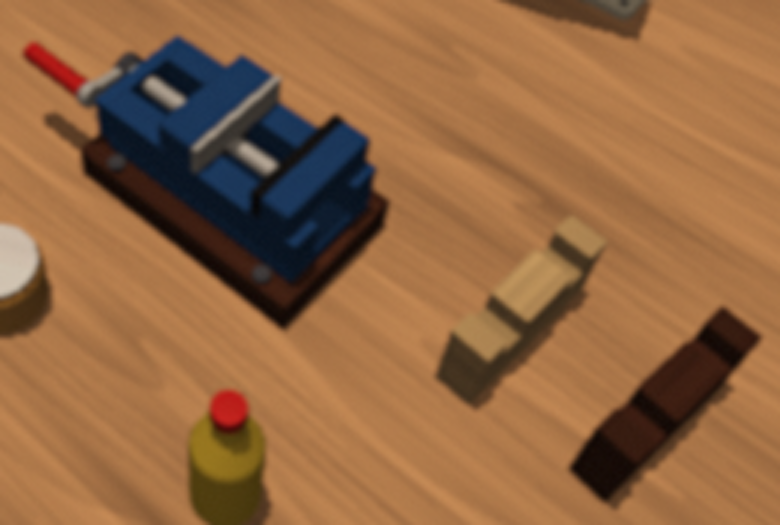

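View pics/b.png

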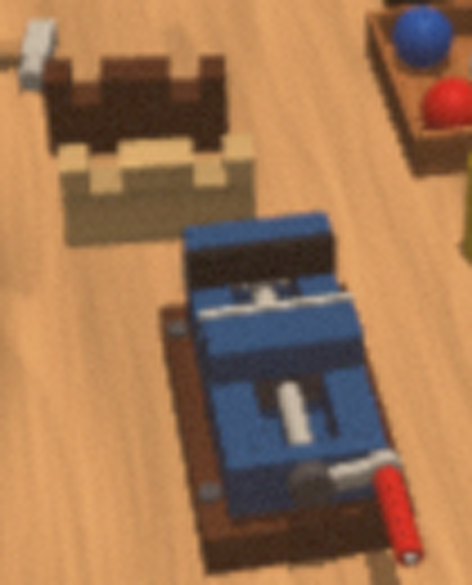

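The enlarged crops show the pine bar nearer the vise and the walnut bar beyond it. The vise is slightly rotated, its opening is visible, and the handle points along the vise's -y with the crank arm to its right. I'll cast rays from these corners for a coarse position.

```bash
python3 - <<'E'
from h import *
s=load('scene0');d=load('side0')
A=lambda x,y,z:onz(s,x/3+195-.33,y/3+155-.33,z).round(4)
B=lambda x,y,z:onz(d,x/4.5+185-.4,y/4.5+115-.4,z).round(4)
print('walnut end scene',A(725,308,.08),A(760,338,.08)); print('mid',[A(*p,.08) for p in [(634,398),(697,342),(668,428),(730,372)]])
print('bot near',A(572,468,0),A(610,502,0))
print('side walnut top',[B(*p,.08) for p in [(42,62),(225,57),(103,60),(168,58)]], )
print('pine mid scene',[A(*p,.08) for p in [(490,297),(542,247),(525,322),(578,270)]],'side',[B(*p,.08) for p in [(118,165),(192,160),(60,168),(255,158)]])
print('riser top scene',[A(*p,.04) for p in [(85,150),(287,303),(387,203)]],'side',[B(*p,.04) for p in [(160,312),(207,550),(400,520)]])
print('fixed jaw top',[A(*p,.132) for p in [(335,117),(257,188),(368,150)]],[B(*p,.132) for p in [(185,240),(332,228),(328,214),(185,228)]])
print('mov jaw',[A(*p,.132) for p in [(278,78),(192,152)]],[B(*p,.132) for p in [(197,312),(355,294)]])
print('handle end z?',[B(412,556,z) for z in (.08,.1,.12,.135)],[A(32,48,z) for z in (.08,.1,.12,.135)])
E
```

```text
walnut end scene [0.4161 0.3305 0.08  ] [0.4226 0.3621 0.08  ]
mid [array([0.5333, 0.3147, 0.08  ]), array([0.4586, 0.3279, 0.08  ]), array([0.5378, 0.3444, 0.08  ]), array([0.4652, 0.3578, 0.08  ])]
bot near [0.5696 0.3076 0.    ] [0.5735 0.343  0.    ]
side walnut top [array([0.4157, 0.3583, 0.08  ]), array([0.5748, 0.3366, 0.08  ]), array([0.4687, 0.3516, 0.08  ]), array([0.5252, 0.3443, 0.08  ])]
pine mid scene [array([0.5327, 0.1888, 0.08  ]), array([0.464 , 0.1945, 0.08  ]), array([0.5332, 0.2211, 0.08  ]), array([0.4634, 0.2275, 0.08  ])] side [array([0.4658, 0.1952, 0.08  ]), array([0.5262, 0.1909, 0.08  ]), array([0.4188, 0.1999, 0.08  ]), array([0.5775, 0.1841, 0.08  ])]
riser top scene [array([ 0.6292, -0.1807,  0.04  ]), array([0.6268, 0.0606, 0.04  ]), array([0.4881, 0.0618, 0.04  ])] side [array([0.4809, 0.0529, 0.04  ]), array([ 0.483 , -0.1982,  0.04  ]), array([ 0.6179, -0.1955,  0.04  ])]
fixed jaw top [array([0.5065, 0.0063, 0.132 ]), array([0.6068, 0.0056, 0.132 ]), array([0.5159, 0.0479, 0.132 ])] [array([0.5014, 0.0236, 0.132 ]), array([0.6103, 0.0176, 0.132 ]), array([0.6105, 0.0347, 0.132 ]), array([0.5032, 0.0377, 0.132 ])]
mov jaw [array([ 0.5052, -0.0573,  0.132 ]), array([ 0.6152, -0.0574,  0.132 ])] [array([ 0.4993, -0.0579,  0.132 ]), array([ 0.6124, -0.0594,  0.132 ])]
handle end z? [array([ 0.61  , -0.2636,  0.08  ]), array([ 0.6056, -0.2808,  0.1   ]), array([ 0.6012, -0.2979,  0.12  ]), array([ 0.5979, -0.3108,  0.135 ])] [array([ 0.5974, -0.2827,  0.08  ]), array([ 0.6083, -0.267 ,  0.1   ]), array([ 0.6192, -0.2513,  0.12  ]), array([ 0.6274, -0.2396,  0.135 ])]
```

```bash
cat >> h.py <<'E'
from scipy.spatial.transform import Rotation as Rn
def plan(pos,yaw,n,start=None,q=None):
    """rows to bring TCP to pos with tool x at world angle yaw (deg, mod 360), tool stays as tilted"""
    o=telemetry.get_obs(); p=np.array(o['eef_pos']) if start is None else np.array(start)
    R=Rn.from_quat(o['tool_rot']).as_matrix(); y0=np.degrees(np.arctan2(R[1,0],R[0,0]))
    print('now',p.round(4),'yaw',round(y0,2),'tilt',R[:2,2].round(4),'t',o['clock'],'q6',round(o['joint_pos'][5],2),'F',o['ft_force'].round(1),'w',round(o['grip_width'],4))
    dy=-(yaw-y0); rows=[]
    d=(np.array(pos)-p)/n*1000; Rz=lambda a:Rn.from_euler('z',a,degrees=True).as_matrix()
    for i in range(n):
        v=(R@Rz(dy/n*i)).T@d; rows.append([round(float(x),1) for x in v]+[round(dy/n,2)])
    print(rows)
E
python3 -c "
from h import *
plan([.50,.335,.25],82.3,20)"
```

```text
now [ 0.1254 -0.4836  0.2476] yaw -75.46 tilt [-0.0004  0.0016] t 0.15 q6 1.57 F [ 0.2  0.9 -0.8] w 0.0853
[[-34.9, -28.4, -0.1, np.float64(-7.89)], [-30.7, -32.9, -0.1, np.float64(-7.89)], [-25.9, -36.8, -0.1, np.float64(-7.89)], [-20.6, -40.0, -0.1, np.float64(-7.89)], [-14.9, -42.5, -0.1, np.float64(-7.89)], [-8.9, -44.1, -0.1, np.float64(-7.89)], [-2.8, -44.9, -0.1, np.float64(-7.89)], [3.4, -44.9, -0.1, np.float64(-7.89)], [9.5, -44.0, -0.1, np.float64(-7.89)], [15.5, -42.3, -0.1, np.float64(-7.89)], [21.1, -39.7, -0.1, np.float64(-7.89)], [26.4, -36.5, -0.1, np.float64(-7.89)], [31.1, -32.5, -0.1, np.float64(-7.89)], [35.3, -27.9, -0.1, np.float64(-7.89)], [38.8, -22.8, -0.1, np.float64(-7.89)], [41.6, -17.3, -0.1, np.float64(-7.89)], [43.5, -11.4, -0.1, np.float64(-7.89)], [44.7, -5.3, -0.1, np.float64(-7.89)], [45.0, 0.9, -0.1, np.float64(-7.89)], [44.5, 7.0, -0.1, np.float64(-7.89)]]
```

Call:
{"op": "apply_moves", "data": {
  "moves": [
    [[-35, -28, 0, -7.9], [-31, -33, 0, -7.9], [-26, -37, 0, -7.9], [-21, -40, 0, -7.9], [-15, -42, 0, -7.9], [-9, -44, 0, -7.9], [-3, -45, 0, -7.9], [3, -45, 0, -7.9], [9, -44, 0, -7.9], [15, -42, 0, -7.9]]
  ],
  "hand": 1
}}

```text
clock: 1.15
eef_pos: [0.3036, -0.0592, 0.2453]
tool_rot: [0.999, 0.052, 0.001, -0.002]
ft_force: [1.3, -0.8, 0.4]
grip_width: 0.0855
```

```bash
python3 -c "
from h import *
plan([.50,.335,.25],82.3,14)"
```

```text
now [ 0.3036 -0.0592  0.2453] yaw 5.92 tilt [0.0016 0.0035] t 1.15 q6 1.27 F [ 1.3 -0.8  0.4] w 0.0855
[[16.9, -26.6, -0.2, np.float64(-5.46)], [19.3, -24.8, -0.2, np.float64(-5.46)], [21.6, -22.9, -0.2, np.float64(-5.46)], [23.7, -20.7, -0.2, np.float64(-5.46)], [25.5, -18.4, -0.2, np.float64(-5.46)], [27.2, -15.9, -0.2, np.float64(-5.46)], [28.5, -13.2, -0.2, np.float64(-5.46)], [29.7, -10.5, -0.2, np.float64(-5.46)], [30.5, -7.6, -0.2, np.float64(-5.46)], [31.1, -4.6, -0.2, np.float64(-5.46)], [31.4, -1.7, -0.2, np.float64(-5.46)], [31.4, 1.3, -0.2, np.float64(-5.46)], [31.2, 4.3, -0.2, np.float64(-5.46)], [30.6, 7.2, -0.2, np.float64(-5.46)]]
```

Call:
{"op": "apply_moves", "data": {
  "moves": [
    [[23.5, -37, 0, -7.6], [28, -34, 0, -7.6], [32.5, -29.5, 0, -7.6], [36, -25, 0, -7.6], [39, -20, 0, -7.6], [41.5, -14.5, 0, -7.6], [43, -9, 0, -7.6], [44, -3, 0, -7.6], [44, 3, 0, -7.6], [43, 8.5, 0, -7.6]]
  ]
}}

```text
clock: 2.15
eef_pos: [0.4914, 0.3581, 0.245]
tool_rot: [0.734, 0.679, 0.001, 0.001]
ft_force: [0.9, -0.2, 0.7]
grip_width: 0.0854
```

```bash
python3 -c "
from h import *
c=grab('wrist','w1')
plan([.50,.335,.25],82.3,1)
cv2.imwrite('pics/w1b.png',cv2.resize(c['color'][:,:,::-1],(800,600)))"
```

```text
now [0.4935 0.3646 0.2422] yaw 86.0 tilt [0.0028 0.0038] t 2.2 q6 0.71 F [ 4.9  5.4 -0.5] w 0.0856
[[-29.0, 8.6, -7.9, np.float64(3.7)]]
```

View pics/w1b.png

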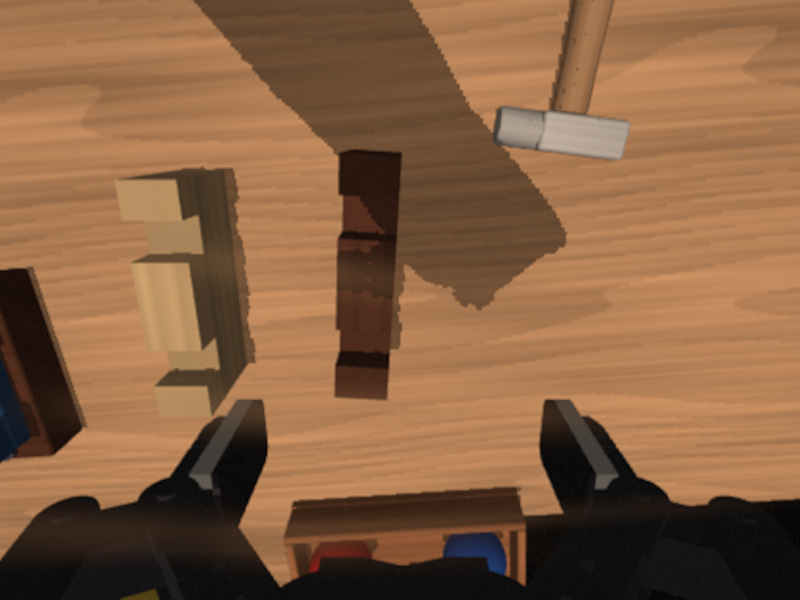

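The wrist view shows the walnut bar's top edge running from (340,152)-(401,155) to (336,397)-(388,399), with both notches up. The pine bar is well to its left.

```bash
python3 -c "
from h import *
c=load('w1')
P=lambda x,y,z:onz(c,x*.64,y*.64,z)
q=[P(*p,.08) for p in [(341,152),(401,154),(389,399),(335,397)]]
print(np.array(q).round(4)); m=sum(q)/4; a=(q[2]+q[3]-q[0]-q[1])/2; print(m,np.linalg.norm(a),np.degrees(np.arctan2(a[1],a[0])))
q=[P(*p,.08) for p in [(342,237),(396,237),(390,352),(338,352)]];print(np.array(q).round(4),sum(q)/4)
yw=np.degrees(np.arctan2(a[1],a[0]))+90
plan([m[0],m[1],.12],yw,8)"
```

```text
[[0.4132 0.3297 0.08  ]
 [0.417  0.364  0.08  ]
 [0.5765 0.3429 0.08  ]
 [0.572  0.3062 0.08  ]]
[0.49465602 0.33569137 0.08      ] 0.1606776951649686 -7.983672704248175
[[0.4624 0.3243 0.08  ]
 [0.465  0.3571 0.08  ]
 [0.5413 0.3467 0.08  ]
 [0.5386 0.3124 0.08  ]] [0.50180257 0.33511297 0.08      ]
now [0.4935 0.3646 0.2422] yaw 86.0 tilt [0.0028 0.0038] t 2.2 q6 0.71 F [ 4.9  5.4 -0.5] w 0.0856
[[-3.7, 0.4, 15.3, np.float64(0.5)], [-3.6, 0.4, 15.3, np.float64(0.5)], [-3.6, 0.4, 15.3, np.float64(0.5)], [-3.6, 0.5, 15.3, np.float64(0.5)], [-3.6, 0.5, 15.3, np.float64(0.5)], [-3.6, 0.5, 15.3, np.float64(0.5)], [-3.6, 0.5, 15.3, np.float64(0.5)], [-3.6, 0.6, 15.3, np.float64(0.5)]]
```

Call:
{"op": "apply_moves", "data": {
  "moves": [
    [[-5, 0.3, 15, 0.7], [-5, 0.3, 15, 0.7], [-5, 0.4, 15, 0.7], [-5, 0.4, 15, 0.7], [-5, 0.5, 15, 0.6], [-4, 0.5, 15, 0.6], [0, 0.5, 15, 0], [0, 0, 15, 0], [0, 0, 0, 0], [0, 0, 0, 0]]
  ]
}}

```text
clock: 3.2
eef_pos: [0.4908, 0.3357, 0.1096]
tool_rot: [0.756, 0.655, -0.004, -0.001]
ft_force: [-0.1, -0.1, 1.4]
grip_width: 0.0854
```

```bash
python3 -c "
from h import *
plan([.4955,.3357,.059],82,8)
"
```

```text
now [0.4908 0.3357 0.1096] yaw 81.85 tilt [-0.0078 -0.0033] t 3.2 q6 0.74 F [-0.1 -0.1  1.4] w 0.0854
[[0.1, 0.6, 6.3, np.float64(-0.02)], [0.1, 0.6, 6.3, np.float64(-0.02)], [0.1, 0.6, 6.3, np.float64(-0.02)], [0.1, 0.6, 6.3, np.float64(-0.02)], [0.1, 0.6, 6.3, np.float64(-0.02)], [0.1, 0.6, 6.3, np.float64(-0.02)], [0.1, 0.6, 6.3, np.float64(-0.02)], [0.1, 0.6, 6.3, np.float64(-0.02)]]
```

Call:
{"op": "apply_moves", "data": {
  "moves": [
    [[0, 1, 8, 0], [0, 1, 8, 0], [0, 1, 8, 0], [0, 1, 8, 0], [0, 0.7, 6, 0], [0, 0, 5, 0], [0, 0, 3, 0], [0, 0, 0, 0], [0, 0, 0, 0], [0, 0, 0, 0]]
  ]
}}

```text
clock: 4.2
eef_pos: [0.4967, 0.3357, 0.0617]
tool_rot: [0.756, 0.655, -0.002, -0.001]
ft_force: [-0.0, -0.3, -0.6]
grip_width: 0.0852
```

```bash
python3 -c "
from h import *
plan([.4955,.3357,.059],82,1)
"
```

```text
now [0.4967 0.3357 0.0617] yaw 81.84 tilt [-0.0049 -0.0014] t 4.2 q6 0.74 F [-0.  -0.3 -0.6] w 0.0852
[[-0.2, -1.2, 2.7, np.float64(-0.16)]]
```

Call:
{"op": "apply_moves", "data": {
  "moves": [
    [[0, 0, 2, 0], [0, 0, 0, 0], [0, 0, 0, 0], [0, 0, 0, 0], [0, 0, 0, 0], [0, 0, 0, 0], [0, 0, 0, 0], [0, 0, 0, 0], [0, 0, 0, 0], [0, 0, 0, 0]]
  ],
  "hand": -1
}}

```text
clock: 5.2
eef_pos: [0.4972, 0.3359, 0.0606]
tool_rot: [0.756, 0.655, -0.001, -0.001]
ft_force: [-0.5, -0.7, 0.0]
grip_width: 0.0354
```

Call:
{"op": "apply_moves", "data": {
  "moves": [
    [[0, 0, -8, 0], [0, 0, -15, 0], [0, 0, -20, 0], [0, 0, -25, 0], [0, 0, -25, 0], [0, 0, -25, 0], [0, 0, -25, 0], [0, 0, -20, 0], [0, 0, -12, 0], [0, 0, -5, 0]]
  ]
}}

```text
clock: 6.2
eef_pos: [0.4945, 0.3347, 0.2456]
tool_rot: [0.755, 0.655, -0.007, -0.002]
ft_force: [1.1, 0.4, -3.0]
grip_width: 0.0356
```

```bash
python3 -c "
from h import *
plan([.557,-.024,.26],90,14)
"
```

```text
now [0.4945 0.3347 0.2456] yaw 81.87 tilt [-0.0139 -0.0059] t 6.2 q6 0.74 F [ 1.1  0.4 -3. ] w 0.0356
[[-24.7, 8.0, -0.9, np.float64(-0.58)], [-24.8, 7.8, -0.9, np.float64(-0.58)], [-24.9, 7.5, -0.9, np.float64(-0.58)], [-25.0, 7.3, -0.9, np.float64(-0.58)], [-25.0, 7.0, -0.9, np.float64(-0.58)], [-25.1, 6.8, -0.9, np.float64(-0.58)], [-25.2, 6.5, -0.9, np.float64(-0.58)], [-25.2, 6.3, -0.9, np.float64(-0.58)], [-25.3, 6.0, -0.9, np.float64(-0.58)], [-25.4, 5.7, -0.9, np.float64(-0.58)], [-25.4, 5.5, -0.9, np.float64(-0.58)], [-25.5, 5.2, -0.9, np.float64(-0.58)], [-25.5, 5.0, -0.9, np.float64(-0.58)], [-25.6, 4.7, -0.9, np.float64(-0.58)]]
```

Call:
{"op": "apply_moves", "data": {
  "moves": [
    [[-15, 5, -1, -0.8], [-25, 8, -1, -0.8], [-30, 8, -1, -0.8], [-32, 8, -1, -0.8], [-32, 8, -1, -0.8], [-32, 8, -1, -0.8], [-30, 7, -1, -0.8], [-20, 5, -1, -0.8], [-10, 3, 0, -0.8], [0, 0, 0, -0.8]]
  ]
}}

```text
clock: 7.2
eef_pos: [0.5328, 0.0965, 0.25]
tool_rot: [0.705, 0.71, -0.011, -0.006]
ft_force: [-0.0, 0.5, -2.9]
grip_width: 0.0356
```

```bash
python3 -c "
from h import *
c=grab('wrist','w2')
plan([.557,-.024,.26],90,8)
cv2.imwrite('pics/w2b.png',cv2.resize(c['color'][:,:,::-1],(800,600)))"
```

```text
now [0.5326 0.0972 0.25  ] yaw 90.47 tilt [-0.0237 -0.0071] t 7.25 q6 0.17 F [ 0.1  0.4 -2.8] w 0.0353
[[-15.2, 2.9, -1.2, np.float64(0.06)], [-15.2, 2.9, -1.2, np.float64(0.06)], [-15.2, 2.9, -1.2, np.float64(0.06)], [-15.2, 2.9, -1.2, np.float64(0.06)], [-15.2, 3.0, -1.2, np.float64(0.06)], [-15.2, 3.0, -1.2, np.float64(0.06)], [-15.2, 3.0, -1.2, np.float64(0.06)], [-15.2, 3.0, -1.2, np.float64(0.06)]]
```

View pics/w2b.png

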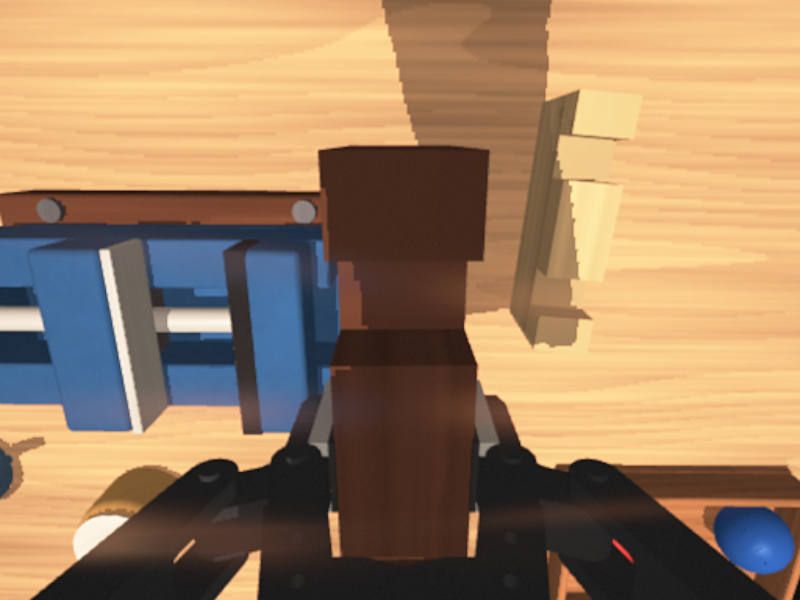

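The wrist view has the bar firmly held and the vise unobstructed on the left. The fixed jaw's black rubber strip has its left edge at (225,243)-(244,433), and the moving jaw's white plate has its right edge at (116,246)-(142,432). The pine bar is undisturbed.

```bash
python3 -c "
from h import *
c=load('w2')
P=lambda x,y,z:onz(c,x*.64,y*.64,z).round(4)
print('fixed',P(226,243,.132),P(243,433,.132)); print('fixed back',P(302,240,.132),P(308,432,.132),P(248,240,.132),P(262,432,.132))
print('moving',P(116,246,.132),P(142,432,.132),'back',P(31,250,.132),P(68,430,.132))
print('mv',P(140,238,.1),P(168,405,.1))
print('riser',P(0,192,.04),P(320,192,.04))
# held bar: near end top corners / far end
o=telemetry.get_obs();R=Rn.from_quat(o['tool_rot']).as_matrix();p=np.array(o['eef_pos'])
t=np.array([p+R@np.array([0,0,0.0])]);
zt=p[2]+.0195
q=[P(*k,zt) for k in [(320,151),(488,151),(483,261),(326,261),(336,366),(476,366)]];print(np.array(q))
"
```

```text
fixed [0.498  0.0051 0.132 ] [0.6106 0.0032 0.132 ]
fixed back [0.4962 0.0445 0.132 ] [0.6095 0.0415 0.132 ] [0.4963 0.0167 0.132 ] [0.6098 0.0145 0.132 ]
moving [ 0.4999 -0.0522  0.132 ] [ 0.6105 -0.0562  0.132 ] back [ 0.5023 -0.0969  0.132 ] [ 0.6096 -0.0997  0.132 ]
mv [ 0.5014 -0.0568  0.1   ] [ 0.6108 -0.056   0.1   ]
riser [ 0.4809 -0.1819  0.04  ] [0.4795 0.0389 0.04  ]
[[0.4519 0.0793 0.2695]
 [0.4517 0.1155 0.2695]
 [0.4759 0.1158 0.2695]
 [0.4761 0.0796 0.2695]
 [0.5026 0.0809 0.2695]
 [0.5023 0.1155 0.2695]]
```

Call:
{"op": "apply_moves", "data": {
  "moves": [
    [[-12, 3, 0, 0.2], [-20, 4, 0, 0.2], [-22, 4, 0, 0.2], [-22, 4, 0, 0.2], [-20, 4, 0, 0.2], [-12, 3, 0, 0.2], [-8, 1, 0, 0], [0, 0, 0, 0], [0, 0, 0, 0], [0, 0, 0, 0]]
  ]
}}

```text
clock: 8.25
eef_pos: [0.5558, -0.0185, 0.2481]
tool_rot: [0.708, 0.706, -0.012, -0.008]
ft_force: [0.3, 0.3, -1.9]
grip_width: 0.0354
```

```bash
python3 -c "
from h import *
plan([.5555,-.0255,.19],89.3,5)
"
```

```text
now [ 0.5558 -0.0185  0.2481] yaw 89.8 tilt [-0.0278 -0.0061] t 8.25 q6 -0.03 F [ 0.3  0.3 -1.9] w 0.0354
[[-1.3, 0.3, 11.6, np.float64(0.1)], [-1.3, 0.3, 11.6, np.float64(0.1)], [-1.3, 0.3, 11.6, np.float64(0.1)], [-1.3, 0.3, 11.6, np.float64(0.1)], [-1.3, 0.3, 11.6, np.float64(0.1)]]
```

Call:
{"op": "apply_moves", "data": {
  "moves": [
    [[-2, 0, 8, 0.2], [-2, 0.3, 10, 0.2], [-2, 0.3, 10, 0.1], [-1, 0.3, 9, 0], [0, 0.3, 6, 0], [0, 0, 3, 0], [0, 0, 0, 0], [0, 0, 0, 0], [0, 0, 0, 0], [0, 0, 0, 0]]
  ]
}}

```text
clock: 9.25
eef_pos: [0.5549, -0.0243, 0.1973]
tool_rot: [0.711, 0.704, -0.012, -0.008]
ft_force: [-0.3, -0.8, -2.1]
grip_width: 0.0352
```

```bash
python3 -c "
from h import *
plan([.5555,-.0255,.165],89.3,5)
c=grab('wrist','w3')
P=lambda x,y,z:onz(c,x,y,z).round(4)
cv2.imwrite('pics/w3b.png',cv2.resize(c['color'][:,:,::-1],(800,600)))
"
```

```text
now [ 0.5549 -0.0243  0.1973] yaw 89.44 tilt [-0.0294 -0.0056] t 9.25 q6 -0.03 F [-0.3 -0.8 -2.1] w 0.0352
[[-0.2, 0.3, 6.5, np.float64(0.03)], [-0.2, 0.3, 6.5, np.float64(0.03)], [-0.2, 0.3, 6.5, np.float64(0.03)], [-0.2, 0.3, 6.5, np.float64(0.03)], [-0.2, 0.3, 6.5, np.float64(0.03)]]
```

View pics/w3b.png

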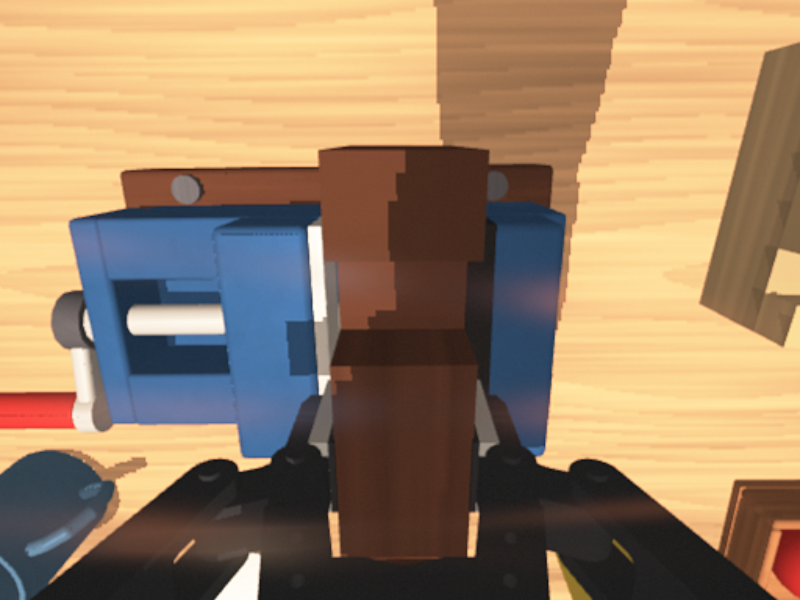

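The view shows the bar above the opening, with a gap to the jaw on each side: white plate on the left, black rubber on the right. It is parallel to the jaws, so I'll lower it.

Call:
{"op": "apply_moves", "data": {
  "moves": [
    [[-0.4, 0.2, 6, 0.1], [-0.4, 0.2, 7, 0], [-0.4, 0.2, 7, 0], [0, 0.2, 6, 0], [0, 0, 4, 0], [0, 0, 3, 0], [0, 0, 1, 0], [0, 0, 0, 0], [0, 0, 0, 0], [0, 0, 0, 0]]
  ]
}}

```text
clock: 10.3
eef_pos: [0.5552, -0.0258, 0.1622]
tool_rot: [0.711, 0.703, -0.011, -0.007]
ft_force: [-0.4, 0.6, -2.6]
grip_width: 0.0349
```

```bash
python3 -c "
from h import *
plan([.5555,-.0255,.161],89.3,1)
"
```

```text
now [ 0.5552 -0.0258  0.1622] yaw 89.33 tilt [-0.0266 -0.0057] t 10.3 q6 -0.03 F [-0.4  0.6 -2.6] w 0.0349
[[0.4, 0.3, 1.1, np.float64(0.03)]]
```

No contact yet, so I'll ease it down in small rows.

Call:
{"op": "apply_moves", "data": {
  "moves": [
    [[0, 0, 0.8, 0], [0, 0, 0.8, 0], [0, 0, 0.6, 0], [0, 0, 0.5, 0], [0, 0, 0.5, 0], [0, 0, 0, 0], [0, 0, 0, 0], [0, 0, 0, 0], [0, 0, 0, 0], [0, 0, 0, 0]]
  ]
}}

```text
clock: 11.3
eef_pos: [0.5551, -0.0259, 0.1615]
tool_rot: [0.711, 0.703, -0.011, -0.007]
ft_force: [-2.2, -0.6, 3.0]
grip_width: 0.0357
```

Call:
{"op": "apply_moves", "data": {
  "moves": [
    [[0, 0, 0, 0], [0, 0, 0, 0], [0, 0, 0, 0], [0, 0, 0, 0], [0, 0, 0, 0], [0, 0, 0, 0], [0, 0, 0, 0], [0, 0, -3, 0], [0, 0, -8, 0], [0, 0, -15, 0]]
  ],
  "hand": 1
}}

```text
clock: 12.3
eef_pos: [0.5553, -0.0257, 0.185]
tool_rot: [0.711, 0.703, -0.012, -0.008]
ft_force: [-0.0, 0.4, -1.1]
grip_width: 0.0854
```

Call:
{"op": "apply_moves", "data": {
  "moves": [
    [[0, 0, -20, 0], [0, 0, -20, 0], [0, 0, -20, 0], [-20, 0, -15, 0], [-30, 0, -5, 0], [-30, 0, 0, 0], [-30, 0, 0, 0], [-30, 0, 0, 0], [-15, 0, 0, 0], [-5, 0, 0, 0]]
  ]
}}

```text
clock: 13.3
eef_pos: [0.5587, -0.1891, 0.2808]
tool_rot: [0.71, 0.705, -0.008, -0.002]
ft_force: [-0.1, 0.4, 0.8]
grip_width: 0.0852
```

```bash
python3 -c "
from h import *
plan([.605,-.26,.2],0,8)
c=grab('wrist','w4'); s=grab('scene','s4')
a=cv2.resize(c['color'][:,:,::-1],(427,320)); b=cv2.resize(s['color'][150:270,195:345,::-1],(400,320),interpolation=cv2.INTER_CUBIC)
cv2.imwrite('pics/w4b.png',c['color'][:,:,::-1])
"
```

```text
now [ 0.5587 -0.1891  0.2808] yaw 89.6 tilt [-0.0137 -0.0077] t 13.3 q6 -0.31 F [-0.1  0.4  0.8] w 0.0852
[[-8.7, 6.0, 10.1, np.float64(11.2)], [-7.4, 7.6, 10.1, np.float64(11.2)], [-5.8, 8.9, 10.1, np.float64(11.2)], [-4.0, 9.8, 10.1, np.float64(11.2)], [-2.0, 10.4, 10.1, np.float64(11.2)], [0.1, 10.6, 10.1, np.float64(11.2)], [2.1, 10.4, 10.1, np.float64(11.2)], [4.1, 9.8, 10.1, np.float64(11.2)]]
```

View pics/w4b.png

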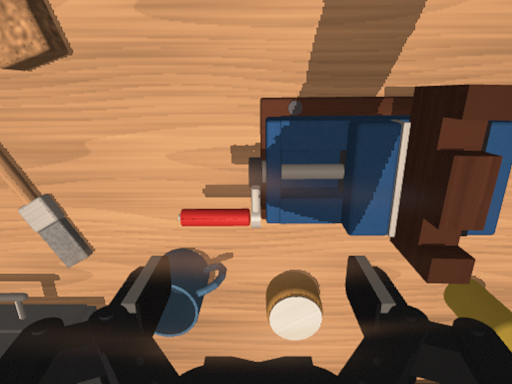

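The wrist view has the bar standing in the vise, released and upright. The handle runs from (180,217) to (250,217), with the mug at (175,300) and the tin at (295,310) close on its +x side. I'll measure the clearances.

```bash
python3 -c "
from h import *
c=load('w4');s=load('s4');d=load('side0');s0=load('scene0')
im=c['color'].astype(int);m=((im[...,0]>130)&(im[...,1]<60)&(im[...,2]<60));m[:150]=0;m[300:]=0
ys,xs=np.where(m);print('red',xs.min(),xs.max(),[ys[xs==k].mean().round(1) for k in (xs.min()+3,xs.max()-3)])
v=ys.mean();print(*[(z,onz(c,xs.min(),v,z).round(4),onz(c,xs.max(),v,z).round(4)) for z in (.085,.098,.11)])
# triangulate handle free end scene/wrist/side
def tri(obs):
    A=np.zeros((3,3));b=np.zeros(3)
    for cc,u,w in obs:
        o,r=ray(cc,u,w);r=r/np.linalg.norm(r);M=np.eye(3)-np.outer(r,r);A+=M;b+=M@o
    return np.linalg.solve(A,b)
print('end',tri([(c,180,217.5),(s0,32/3+194.7,48/3+154.7)]),tri([(c,180,217.5),(d,412/4.5+184.6,554/4.5+114.6)]))
print('mug top side',onz(d,320,239,.09),[onz(d,x,239,.09).round(3) for x in (305,335)],'scene',onz(s0,163,189,.09))
print('mug handle',onz(c,215,270,.06),'tin',onz(c,295,318,.06))
b=c['color']
print('bar top corners',[onz(c,*p,.18).round(4) for p in [(415,86),(428,282),(472,278)]])
"
```

```text
red 181 249 [np.float64(217.3), np.float64(216.7)]
(0.085, array([ 0.6098, -0.2769,  0.085 ]), array([ 0.6102, -0.1999,  0.085 ])) (0.098, array([ 0.6045, -0.2733,  0.098 ]), array([ 0.6049, -0.1994,  0.098 ])) (0.11, array([ 0.5995, -0.2699,  0.11  ]), array([ 0.5999, -0.1989,  0.11  ]))
end [ 0.60526561 -0.27387711  0.09373935] [ 0.60645957 -0.27518927  0.09510364]
mug top side [ 0.73160977 -0.29879453  0.09      ] [array([ 0.689, -0.291,  0.09 ]), array([ 0.774, -0.307,  0.09 ])] scene [ 0.72614906 -0.30907969  0.09      ]
mug handle [ 0.69380303 -0.24623766  0.06      ] tin [ 0.76927167 -0.14074252  0.06      ]
bar top corners [array([ 0.4729, -0.0788,  0.18  ]), array([ 0.6313, -0.044 ,  0.18  ]), array([ 0.6275, -0.0075,  0.18  ])]
```

```bash
python3 -c "
from h import *
plan([.605,-.2535,.16],4.5,10)"
```

```text
now [ 0.5588 -0.188   0.2806] yaw 89.66 tilt [-0.014  -0.0074] t 13.4 q6 -0.31 F [-0.4 -0.1 -0.3] w 0.0854
[[-6.4, 4.8, 12.0, np.float64(8.52)], [-5.6, 5.7, 12.0, np.float64(8.52)], [-4.7, 6.5, 12.0, np.float64(8.52)], [-3.7, 7.1, 12.0, np.float64(8.52)], [-2.6, 7.6, 12.0, np.float64(8.52)], [-1.5, 7.9, 12.0, np.float64(8.52)], [-0.3, 8.0, 12.0, np.float64(8.52)], [0.9, 8.0, 12.0, np.float64(8.52)], [2.1, 7.8, 12.0, np.float64(8.52)], [3.2, 7.4, 12.0, np.float64(8.52)]]
```

Call:
{"op": "apply_moves", "data": {
  "moves": [
    [[-6.5, 5, 12, 8.5], [-5.5, 5.5, 12, 8.5], [-4.5, 6.5, 12, 8.5], [-3.5, 7, 12, 8.5], [-2.5, 7.5, 12, 8.5], [-1.5, 8, 12, 8.5], [-0.5, 8, 12, 8.5], [1, 8, 12, 8.5], [2, 8, 12, 8.5], [3, 7.5, 12, 8.5]]
  ],
  "hand": 0
}}

```text
clock: 14.4
eef_pos: [0.6098, -0.2367, 0.1597]
tool_rot: [0.999, 0.031, -0.005, 0.001]
ft_force: [-0.6, 0.2, 0.0]
grip_width: 0.0422
```

```bash
python3 -c "
from h import *
plan([.605,-.2535,.0925],0,8)
c=grab('wrist','w5');cv2.imwrite('pics/w5b.png',c['color'][:,:,::-1])"
```

```text
now [ 0.6098 -0.2367  0.1597] yaw 3.59 tilt [-0.0105 -0.0015] t 14.4 q6 1.14 F [-0.6  0.2  0. ] w 0.0422
[[-0.6, 2.1, 8.4, np.float64(0.45)], [-0.6, 2.1, 8.4, np.float64(0.45)], [-0.6, 2.1, 8.4, np.float64(0.45)], [-0.6, 2.1, 8.4, np.float64(0.45)], [-0.6, 2.1, 8.4, np.float64(0.45)], [-0.6, 2.1, 8.4, np.float64(0.45)], [-0.5, 2.1, 8.4, np.float64(0.45)], [-0.5, 2.1, 8.4, np.float64(0.45)]]
```

View pics/w5b.png

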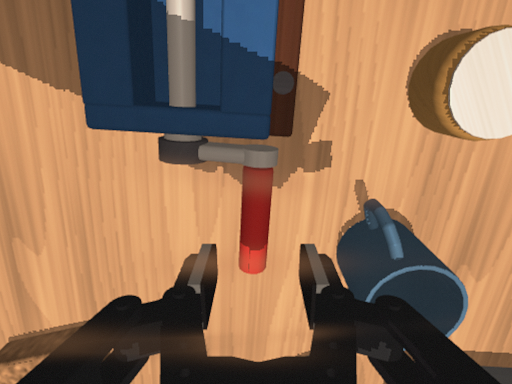

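The wrist view shows the handle from (259,165) to its end at (252,272), lying between the fingers at columns 212 and 305. The mug is clear to the right. I'll compute the axis and then descend.

```bash
python3 -c "
from h import *
c=load('w5')
for z in (.09,.095,.1): print(z,onz(c,258.5,168,z).round(4),onz(c,253,262,z).round(4),onz(c,182,150,.085).round(4))
"
```

```text
0.09 [ 0.6069 -0.2012  0.09  ] [ 0.6073 -0.2715  0.09  ] [ 0.556  -0.1935  0.085 ]
0.095 [ 0.6069 -0.1999  0.095 ] [ 0.6072 -0.2684  0.095 ] [ 0.556  -0.1935  0.085 ]
0.1 [ 0.6069 -0.1986  0.1   ] [ 0.6072 -0.2654  0.1   ] [ 0.556  -0.1935  0.085 ]
```

Call:
{"op": "apply_moves", "data": {
  "moves": [
    [[-0.6, 3, 4, 0.5], [-0.6, 4, 6, 0.5], [-0.6, 4, 8, 0.5], [-0.6, 3, 8, 0.5], [-0.6, 1.5, 8, 0.5], [-0.5, 0, 6, 0.5], [0, 0, 5, 0.5], [0, 0, 0, 0], [0, 0, 0, 0], [0, 0, 0, 0]]
  ]
}}

```text
clock: 15.45
eef_pos: [0.6057, -0.25, 0.1093]
tool_rot: [1.0, 0.003, -0.007, -0.0]
ft_force: [-0.2, -0.2, 0.1]
grip_width: 0.0427
```

```bash
python3 -c "
from h import *
plan([.6045,-.2535,.0925],0,1)"
```

```text
now [ 0.6057 -0.25    0.1093] yaw 0.3 tilt [-0.0139  0.0008] t 15.45 q6 1.18 F [-0.2 -0.2  0.1] w 0.0427
[[-0.9, 3.5, 16.8, np.float64(0.3)]]
```

Call:
{"op": "apply_moves", "data": {
  "moves": [
    [[0.3, 1, 6, 0.3], [0.3, 1, 6, 0], [0.3, 0.5, 5, 0], [0, 0, 1, 0], [0, 0, 0, 0], [0, 0, 0, 0], [0, 0, 0, 0], [0, 0, 0, 0], [0, 0, 0, 0], [0, 0, 0, 0]]
  ]
}}

```text
clock: 16.45
eef_pos: [0.6072, -0.2529, 0.0908]
tool_rot: [1.0, -0.0, -0.006, 0.0]
ft_force: [-0.2, -0.0, -0.7]
grip_width: 0.0429
```

Call:
{"op": "apply_moves", "data": {
  "moves": [
    [[0, 0, 0, 0], [0, 0, 0, 0], [0, 0, 0, 0], [0, 0, 0, 0], [0, 0, 0, 0], [0, 0, 0, 0], [0, 0, 0, 0], [0, 0, 0, 0], [0, 0, 0, 0], [0, 0, 0, 0]]
  ],
  "hand": -1
}}

```text
clock: 17.45
eef_pos: [0.6071, -0.2529, 0.0912]
tool_rot: [1.0, -0.0, -0.006, 0.0]
ft_force: [0.3, 0.6, 0.9]
grip_width: 0.0182
```

```bash
python3 -c "
from h import *
plan([.6065,-.2525,.0925],0,1)"
```

```text
now [ 0.6071 -0.2529  0.0912] yaw -0.02 tilt [-0.0118 -0.0001] t 17.45 q6 1.18 F [0.3 0.6 0.9] w 0.0182
[[-0.6, -0.3, -1.3, np.float64(-0.02)]]
```

The handle is gripped at an opening of 18 mm. I'll work out the first crank rows.

```bash
cat >> h.py <<'E'
def crank(step,n=10,lag=0.5,ramp=2,Y=-.2525,ax=(.5568,.085)):
    o=telemetry.get_obs();p=o['eef_pos'];dx,dz=(p[0]-ax[0])*1e3,(p[2]+.002-ax[1])*1e3
    a=np.arctan2(dx,dz)%(2*np.pi);r=np.hypot(dx,dz)
    R=Rn.from_quat(o['tool_rot']).as_matrix()
    print('a',a.round(3),'r',r.round(1),'p',p.round(4),'F',o['ft_force'].round(1),'t',o['clock'],'w',o['grip_width'].round(4),'tilt',R[:2,2].round(3),'yaw',np.degrees(np.arctan2(R[1,0],R[0,0])).round(2),'q',o['joint_pos'].round(2))
    out=[];b=a
    for i in range(n):
        s=step*min(1,(i+1)/ramp) if ramp else step
        e=b-(lag*s if i else 0)
        out.append([float(round(50*(np.sin(e+s)-np.sin(e)),1)),0,float(round(-50*(np.cos(e+s)-np.cos(e)),1)),0]);b+=s
    print(out,'-> a',b.round(2), 'y off',round((Y-p[1])*-1e3,1))
E
python3 -c "
from h import *
crank(.2)"
```

```text
Traceback (most recent call last):
  File "h.py", line 30, in crank
    print('a',a.round(3),'r',r.round(1),'p',p.round(4),'F',o['ft_force'].round(1),'t',o['clock'],'w',o['grip_width'].round(4),'tilt',R[:2,2].round(3),'yaw',np.degrees(np.arctan2(R[1,0],R[0,0])).round(2),'q',o['joint_pos'].round(2))
                                                                                                     ^^^^^^^^^^^^^^^^^^^^^
AttributeError: 'float' object has no attribute 'round'
```

```bash
sed -i "s/o\['grip_width'\].round(4),'tilt'/round(o['grip_width'],4),'tilt'/" h.py
python3 -c "
from h import *
crank(.2)"
```

```text
a 1.409 r 51.0 p [ 0.6071 -0.2529  0.0912] F [0.3 0.6 0.9] t 17.45 w 0.0182 tilt [-0.012 -0.   ] yaw -0.02 q [-0.39  0.66  0.24  1.16 -0.    1.18]
[[0.6, 0, 5.0, 0], [0.6, 0, 10.0, 0], [-1.4, 0, 9.9, 0], [-3.3, 0, 9.4, 0], [-5.1, 0, 8.6, 0], [-6.7, 0, 7.4, 0], [-8.0, 0, 5.9, 0], [-9.1, 0, 4.2, 0], [-9.7, 0, 2.3, 0], [-10.0, 0, 0.3, 0]] -> a 3.31 y off -0.4
```

Call:
{"op": "apply_moves", "data": {
  "moves": [
    [[0.5, 0, 5, 0], [0.5, 0, 10, 0], [-1.4, 0, 10, 0], [-3.3, 0, 9.4, 0], [-5, 0, 8.6, 0], [-6.7, 0, 7.4, 0], [-8, 0, 6, 0], [-9, 0, 4.2, 0], [-9.7, 0, 2.3, 0], [-10, 0, 0.3, 0]]
  ]
}}

```text
clock: 18.45
eef_pos: [0.5631, -0.2538, 0.0366]
tool_rot: [1.0, 0.001, 0.007, 0.002]
ft_force: [7.3, -0.5, -10.6]
grip_width: 0.0182
```

```bash
python3 -c "
from h import *
crank(.25,ramp=0)"
```

```text
a 3.006 r 46.8 p [ 0.5631 -0.2538  0.0366] F [  7.3  -0.5 -10.6] t 18.45 w 0.0182 tilt [ 0.014 -0.004] yaw 0.08 q [-0.42  0.62  0.01  0.95  0.    1.15]
[[-12.5, 0, 0.1, 0], [-12.4, 0, -1.4, 0], [-11.6, 0, -4.4, 0], [-10.2, 0, -7.2, 0], [-8.1, 0, -9.5, 0], [-5.5, 0, -11.2, 0], [-2.6, 0, -12.2, 0], [0.5, 0, -12.5, 0], [3.6, 0, -11.9, 0], [6.4, 0, -10.7, 0]] -> a 5.51 y off -1.3
```

The crank follows and the forces are mild. Continuing.

Call:
{"op": "apply_moves", "data": {
  "moves": [
    [[-12.5, 0, 0.5, 0], [-12.4, 0, -1.4, 0], [-11.6, 0, -4.4, 0], [-10, 0, -7, 0], [-8, 0, -9.5, 0], [-5.5, 0, -11, 0], [-2.6, 0, -12, 0], [0.5, 0, -12.5, 0], [3.6, 0, -12, 0], [6.4, 0, -10.7, 0]]
  ]
}}

```text
clock: 19.45
eef_pos: [0.5153, -0.2524, 0.1143]
tool_rot: [1.0, 0.001, 0.017, 0.0]
ft_force: [5.3, 0.1, -12.7]
grip_width: 0.0182
```

```bash
python3 -c "
from h import *
crank(.25,ramp=0)"
```

```text
a 5.36 r 52.0 p [ 0.5153 -0.2524  0.1143] F [  5.3   0.1 -12.7] t 19.45 w 0.0182 tilt [ 0.033 -0.   ] yaw 0.09 q [-0.46  0.45 -0.05  1.04  0.01  1.11]
[[8.7, 0, -8.9, 0], [9.7, 0, -7.8, 0], [11.4, 0, -5.1, 0], [12.3, 0, -2.2, 0], [12.4, 0, 1.0, 0], [11.8, 0, 4.0, 0], [10.5, 0, 6.8, 0], [8.4, 0, 9.2, 0], [5.9, 0, 11.0, 0], [3.0, 0, 12.1, 0]] -> a 7.86 y off 0.1
```

Call:
{"op": "apply_moves", "data": {
  "moves": [
    [[8.7, 0, -8.5, 0], [9.7, 0, -7.4, 0], [11.4, 0, -4.8, 0], [12.3, 0, -2, 0], [12.4, 0, 1.2, 0], [11.8, 0, 4, 0], [10.5, 0, 6.8, 0], [8.4, 0, 9.2, 0], [5.9, 0, 11, 0], [3, 0, 12, 0]]
  ]
}}

```text
clock: 20.45
eef_pos: [0.5998, -0.2535, 0.1099]
tool_rot: [1.0, 0.001, 0.006, 0.003]
ft_force: [3.8, 2.7, 8.5]
grip_width: 0.0181
```

```bash
python3 -c "
from h import *
crank(.22,ramp=0,ax=(.5568,.087))"
```

```text
a 1.045 r 49.7 p [ 0.5998 -0.2535  0.1099] F [3.8 2.7 8.5] t 20.45 w 0.0181 tilt [ 0.013 -0.005] yaw 0.11 q [-0.4   0.61  0.21  1.15  0.    1.17]
[[4.4, 0, 10.0, 0], [3.3, 0, 10.5, 0], [0.9, 0, 10.9, 0], [-1.5, 0, 10.9, 0], [-3.8, 0, 10.3, 0], [-6.0, 0, 9.2, 0], [-7.8, 0, 7.7, 0], [-9.3, 0, 5.8, 0], [-10.4, 0, 3.6, 0], [-10.9, 0, 1.3, 0]] -> a 3.25 y off -1.0
```

Call:
{"op": "apply_moves", "data": {
  "moves": [
    [[4.4, 0, 10, 0], [3.3, 0, 10.5, 0], [1, 0, 11, 0], [-1.5, 0, 11, 0], [-3.8, 0, 10.3, 0], [-6, 0, 9.2, 0], [-7.8, 0, 7.7, 0], [-9.3, 0, 5.8, 0], [-10.4, 0, 3.6, 0], [-11, 0, 1.3, 0]]
  ]
}}

```text
clock: 21.45
eef_pos: [0.5713, -0.2542, 0.0389]
tool_rot: [1.0, 0.002, 0.021, 0.004]
ft_force: [10.6, -0.5, -11.7]
grip_width: 0.0182
```

```bash
python3 -c "
from h import *
crank(.2,ramp=0,ax=(.5568,.087))"
```

```text
a 2.837 r 48.3 p [ 0.5713 -0.2542  0.0389] F [ 10.6  -0.5 -11.7] t 21.45 w 0.0182 tilt [ 0.042 -0.008] yaw 0.23 q [-0.42  0.61  0.    0.92  0.01  1.14]
[[-9.8, 0, 2.0, 0], [-9.9, 0, 1.0, 0], [-9.9, 0, -1.0, 0], [-9.5, 0, -2.9, 0], [-8.8, 0, -4.7, 0], [-7.7, 0, -6.4, 0], [-6.2, 0, -7.8, 0], [-4.6, 0, -8.9, 0], [-2.7, 0, -9.6, 0], [-0.7, 0, -10.0, 0]] -> a 4.84 y off -1.7
```

Call:
{"op": "apply_moves", "data": {
  "moves": [
    [[-9.8, -0.2, 2, 0], [-10, -0.2, 1, 0], [-10, -0.2, -1, 0], [-9.5, -0.2, -3, 0], [-8.8, -0.2, -4.7, 0], [-7.7, -0.2, -6.4, 0], [-6.2, -0.2, -7.8, 0], [-4.6, -0.2, -9, 0], [-2.7, 0, -9.6, 0], [-0.7, 0, -10, 0]]
  ]
}}

```text
clock: 22.45
eef_pos: [0.507, -0.2529, 0.083]
tool_rot: [0.999, 0.002, 0.032, 0.003]
ft_force: [7.3, -0.7, -9.1]
grip_width: 0.0183
```

```bash
python3 -c "
from h import *
crank(.15,ramp=0,ax=(.5568,.087))"
```

```text
a 4.672 r 49.8 p [ 0.507  -0.2529  0.083 ] F [ 7.3 -0.7 -9.1] t 22.45 w 0.0183 tilt [ 0.065 -0.007] yaw 0.2 q [-0.47  0.45 -0.15  0.91  0.02  1.09]
[[0.3, 0, -7.5, 0], [0.8, 0, -7.4, 0], [1.9, 0, -7.2, 0], [3.0, 0, -6.9, 0], [4.0, 0, -6.4, 0], [4.9, 0, -5.7, 0], [5.7, 0, -4.9, 0], [6.3, 0, -4.0, 0], [6.9, 0, -3.0, 0], [7.2, 0, -1.9, 0]] -> a 6.17 y off -0.4
```

Call:
{"op": "apply_moves", "data": {
  "moves": [
    [[0.8, 0, -7.5, 0], [1.3, 0, -7.4, 0], [2.3, 0, -7.2, 0], [3.4, 0, -7, 0], [4.4, 0, -6.4, 0], [5.2, 0, -5.7, 0], [6, 0, -5, 0], [6.5, 0, -4, 0], [7, 0, -3, 0], [7.2, 0, -2, 0]]
  ]
}}

```text
clock: 23.45
eef_pos: [0.5332, -0.2525, 0.1293]
tool_rot: [1.0, -0.001, 0.013, 0.002]
ft_force: [-8.2, -3.8, -5.0]
grip_width: 0.0176
```

```bash
python3 -c "
from h import *
crank(.15,ramp=0,ax=(.5568,.087))
s=grab('scene','s6');d=grab('side','d6')
a=cv2.resize(s['color'][150:270,195:345,::-1],(400,320),interpolation=cv2.INTER_CUBIC);b=cv2.resize(d['color'][140:260,190:340,::-1],(400,320),interpolation=cv2.INTER_CUBIC)
cv2.imwrite('pics/c6.png',np.hstack([a,b]))"
```

```text
a 5.793 r 50.2 p [ 0.5332 -0.2525  0.1293] F [-8.2 -3.8 -5. ] t 23.45 w 0.0176 tilt [ 0.027 -0.005] yaw -0.05 q [-0.45  0.47  0.02  1.09  0.01  1.13]
[[6.9, 0, -3.0, 0], [7.1, 0, -2.5, 0], [7.4, 0, -1.4, 0], [7.5, 0, -0.3, 0], [7.4, 0, 0.8, 0], [7.2, 0, 1.9, 0], [6.9, 0, 3.0, 0], [6.3, 0, 4.0, 0], [5.7, 0, 4.9, 0], [4.9, 0, 5.7, 0]] -> a 7.29 y off 0.0
```

View pics/c6.png

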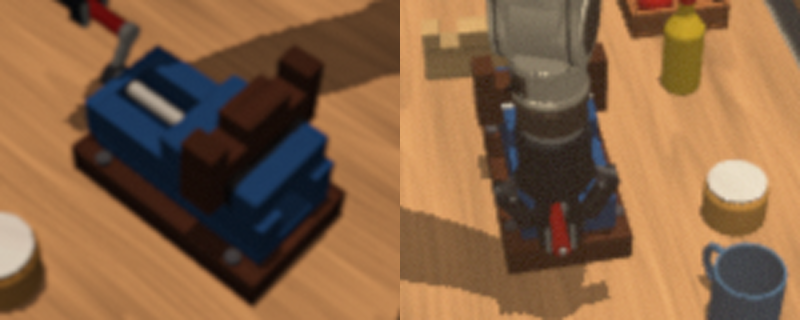

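The crank is at a≈12.07, past the firm point near 11.1. The tangential reaction is about 9.6 N, which matches the slipping clutch. In the scene crop the bar stands clamped between the jaws at about (250,115), and the mug and tin are where they were. I'll open and lift off.

Call:
{"op": "apply_moves", "data": {
  "moves": [
    [[0, 0, 0, 0], [0, 0, 0, 0], [0, 0, 0, 0], [0, 0, 0, 0], [0, 0, 0, 0], [0, 0, 0, 0], [0, 0, -4, 0], [0, 0, -10, 0], [0, 0, -15, 0], [0, 0, -20, 0]]
  ],
  "hand": 0.2
}}

```text
clock: 24.55
eef_pos: [0.533, -0.2508, 0.1863]
tool_rot: [1.0, 0.001, 0.016, 0.001]
ft_force: [0.3, 0.0, -0.0]
grip_width: 0.0512
```

Call:
{"op": "apply_moves", "data": {
  "moves": [
    [[0, 0, -20, 0], [-10, 10, -20, 0], [-20, 10, -15, 0], [-25, 10, -5, 0], [-25, 10, 0, 0], [-20, 5, 0, 0], [-10, 0, 0, 0], [0, 0, 0, 0], [0, 0, 0, 0], [0, 0, 0, 0]]
  ]
}}

```text
clock: 25.55
eef_pos: [0.4218, -0.2981, 0.256]
tool_rot: [1.0, 0.002, 0.024, 0.005]
ft_force: [0.4, 0.0, -0.4]
grip_width: 0.0519
```

```bash
python3 -c "
from h import *
s=grab('scene','s7');d=grab('side','d7');w=grab('wrist','w7')
for n,c in(('scene0',s),('side0',d)):
    a=load(n)['color'].astype(int);print(n,(abs(a-c['color']).sum(2)>60).sum())
a=cv2.resize(s['color'][150:330,185:455,::-1],(450,300),interpolation=cv2.INTER_CUBIC);b=cv2.resize(d['color'][110:270,185:345,::-1],(300,300),interpolation=cv2.INTER_CUBIC)
v=cv2.resize(w['color'][:,:,::-1],(400,300))
cv2.imwrite('pics/c7.png',np.vstack([np.hstack([a,b]),np.hstack([v,np.zeros((300,350,3),np.uint8)])]))
o=telemetry.get_obs();print(o['ft_force'],o['eef_pos'],o['clock'])"
```

```text
scene0 15732
side0 37162
[ 0.37306535  0.24617984 -0.35726471] [ 0.42174731 -0.29793469  0.25556492] 25.7
```

View pics/c7.png

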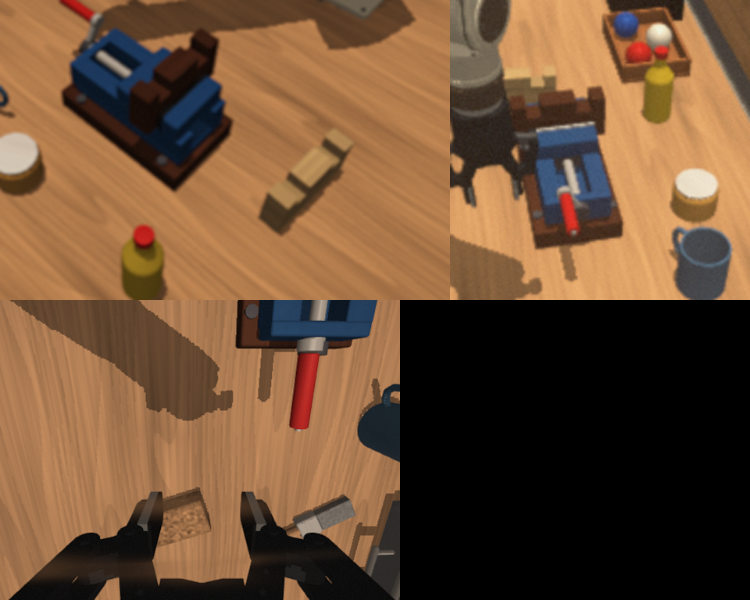

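The composite shows the bar upright between the closed jaws, the handle free, the gripper clear of everything, and the pine bar, tin, mug and glue undisturbed. I'll do one numeric check and then hand in.

```bash
python3 -c "
from h import *
d=load('d7');s=load('s7');s0=load('scene0')
f=lambda x,y:onz(d,(x-450)/1.875+185,y/1.875+110,.18).round(3)
print('bar top ends',f(512,99),f(604,90))
for n,(x0,x1,y0,y1) in {'pine':(335,400,225,290),'glue/tin':(175,290,230,335),'mug':(145,192,178,225),'block/brush':(135,240,105,185)}.items():
    e=abs(s['color'][y0:y1,x0:x1].astype(int)-s0['color'][y0:y1,x0:x1]).sum(2);print(n,(e>90).sum())
workorder.job_done()"
```

```text
bar top ends [ 0.476 -0.006  0.18 ] [ 0.634 -0.01   0.18 ]
pine 0
glue/tin 0
mug 0
block/brush 329
the job is handed in; nothing more can be done
```

The walnut bar is clamped in the vise and the job is handed in, at about 26 s of the 72 s allowed. No verdict is reported.

I gripped the bar across its middle, set it notches up on the vise bed between the jaws, let go, and checked that it stood upright. I then wound the crank about 10.7 rad, released the handle and backed off.

**Grip:** The crank ended near a≈12.1, past the firm point of about 11.1. The reaction at the handle was about 9.6 N, which matches the clutch slipping at 9 N. The jaw's force on the bar itself can't be read, so that is my evidence for a firm grip.

**Bar position:** In the last side view the bar's top ends are 158 mm apart, against 160 mm nominal. It is centred at x≈0.555, matching the vise. Its yaw reads about -1.4°, against my vise estimate of between about -2° and +0.4°. That is within the 0.05 rad (2.9°) limit, but the margin is not exact.

**Other things on the bench:** The pine bar, glue, tin and mug show no pixel change from the start in the scene view. The region around the sanding block and brush does show change. I put that down to the arm or its shadow and did not check further. I never moved near them at low height.

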